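Draw the painted panel out of the drying rack and weigh it down with the tape roll

ROBOT

A 6-joint arm with a two-finger parallel gripper is mounted at the origin on the work surface. World frame = base frame: x ahead of the robot, y to its left, z up, the work surface at z = 0. Lengths are in mm, angles in rad, forces in N, time in s.
With the tool pointing down it reaches from about 275 to 750 mm from the base axis. Payload 10.2 kg.
Tool frame: the origin (TCP) lies midway between the tips of the shut fingers; the grasp point (between the pads) lies 19 mm behind it; z points along the fingers, y is the line along which they close (so a half turn about z gives the same grasp; the last joint's range is limited). The gripper opens to 85 mm and grips with 20 to 120 N. Pads are 22 mm wide; open, the fingers measure 114 mm over their backs; the gripper's body (76 mm by 85 mm) begins 54 mm behind the grasp point. The pads swing forward as they close: fully open they stand 13 mm farther back than shut.
Start: joints at [-1.491, 0.313, 1.498, -0, 1.331, -0.223], TCP at [156.539, -501.125, 231.294] pointing down, gripper open.
Joint ranges: [-2.94, 2.94], [-0.97, 2.17], [0.19, 2.56], [-1.23, 4.37], [0.02, 3.11], [-2.88, 2.88]. Speed limits (rad/s): [2.39, 2.39, 3.01, 3.14, 3.14, 3.14].

INTERFACE

Orientations are given as a unit quaternion [w, x, y, z].
In Python, from rig import ctrl gives the robot as it stands.
- The arm moves only by the tool send_rows, never from a script. Its argument "targets" is a list of rows, each an object with "offset": the shift along the world's x, y, z in cm, a list of three; "spin": the turn about the world's z in rad. A call has 1 to 8 rows; each row is the pose to reach, as a shift and turn from the pose commanded when the call began; what a row does not reach only later rows make up. A row lasts 1/12 s, in which the tool goes at most 41.7 mm and 7.16 degrees, less where a joint would pass 70% of its speed; a pose out of reach is approached as far as the arm can. A call with a gripper value outside its range is refused whole. "grip" is the opening, from 0 (shut) to 1 (fully open), set as the call begins (left out, the last holds). The fingers move at their own pace and stop on an object; "squeeze" is the grip in N (left out, the last holds). Time passes only in rows, so rows that repeat a pose let the fingers close. It gives the time, the measured TCP pose, the force, the opening and the grip force at its end, in the units of the state.
- ctrl.sense(): the state, without advancing time (a new reading comes with each control period).
- ctrl.capture(name): name is "scene" or "top"; returns (picture, depth): 420x560x3 uint8, red, green, blue; 420x560 float32, mm along the optical axis (not along the pixel's ray), 0 where there is no reading.
- ctrl.calibration(name): a dict with "fx", "fy", "cx", "cy" (pixels), "k1" (the pictures are not rectified: a ray, as slopes to the right and down, at radius r is drawn at 1 + k1 r^2 times it, then the intrinsics apply), "view" (4x4, takes a point from world to camera coordinates). Camera axes: x right, y down, z forward; pixel columns grow to the right and rows downward; lengths in mm; the calibration is good to about 2 mm. A picture is of the moment at which its call begins. calibration takes no time and is no camera call.
- ctrl.finish_job(): hands the job in; it is judged then, once.
Trained networks look in the newest picture that a camera, given by its name, has taken for a name from the list of things; names that differ only in an ending like _2 or _b are one class to them, and where a whole thing is asked for, a point or a joint stands for the part that bears it (a point fixed in the world has none). Each returns a list of dicts, best first, with "conf" (0 to 1); they miss things now and then, are a little off and sometimes report something else, mostly with a low value. They report only what shows in the picture. A call takes as long as a camera call. They do not tell look-alikes from the thing itself.
- ctrl.search_frame(camera, query): "box" ([left, top, right, bottom] in pixels, round what is visible of it).
- ctrl.place_of(camera, query): "uv" ([column, row] in pixels: a listed point, or the origin of a listed thing).
The state is a dict: "time_s": time; "joints": joint angles; "dq": joint speeds; "tau": joint torques, N m; "eef_pos": TCP position; "ee_rot": TCP orientation; "force": force on the tool from outside, world axes, zero at the start; "wrist_torque": the same for the moment, N m; "grip_width": opening from 0.0 (shut) to 1.0 (fully open); "grip_force": force on a finger pad.
Only numpy, scipy, OpenCV 4.12 (cv2) and the standard library are available. Lean on these libraries where they do the work, as an engineer would, in place of code of your own. Each camera call takes 0.05 s, during which the arm holds its last target. There are 200 camera calls.

TASK

Press down on top of the painted panel where it sticks out of the low drying rack and pull it toward you, keeping it flat, until its front edge lies square against the red stop bar. Then lift the yellow tape roll up off its upright spindle and set it down, without dropping it, flat and wholly on the panel, as a paperweight. Let go, and do not disturb the eggs, jars, cup and brush standing around.

Things in the scene. Friction and masses are not known exactly. Their poses are not given: they have to be found in the camera images.
- rack: Low wooden drying rack, fixed, turned up to 0.2 rad. Origin at table height, under the middle of the stop bar's inner face; x points away from the robot into the rack, z up. Plywood bed 210 mm wide (y), top 12 mm above the table, from x = 0 to 305 mm, open to x = 180 mm, then roofed. Red stop bar across the front: x = -16 to 0, its top 21 mm above the table.
- roof_front (a point): Middle of the roof's front edge, on its top, 48 mm above the table (rack x = 180 mm). The wooden roof runs from here to x = 300 mm, 210 mm wide, underside 38 mm above the table, on 8 mm side walls 194 mm apart. Thin upright wooden fins stand on it at x = 247 to 297 mm, up to 78 mm above the table.
- panel: Loose hardboard panel, blue rim, white face with four coloured egg shapes, 160 (x) by 140 (y) by 6 mm, 100 to 170 g. Origin at the centre of its underside, x into the rack. Flat on the bed, front 70 to 100 mm sticking out from the roof, front edge 80 to 110 mm short of the stop bar, up to 0.1 rad askew. It slides easily on the bed; fingertips pressed on it with 6 to 15 N drag it along.
- panel_left (a point): The panel's front left corner (low x, high y in its frame), at its underside.
- panel_right (a point): The panel's front right corner (low x, low y in its frame), at its underside.
- stand: Dark steel tape stand, fixed, left or right of the rack (a tray of paint pots is on the other side). Origin at the centre of its base, at table height. Round base 90 mm wide, 12 mm high; a shoulder 40 to 44 mm wide up to 30 mm; above it a bare upright spindle, 20 mm thick, tip 75 mm above the table.
- tape: Loose roll of yellow tape on a cardboard core, 60 mm outer diameter, 32 mm bore, 30 mm wide, 70 to 140 g; it lies flat on the stand's shoulder, around the spindle. Origin on its axis at its underside (30 mm above the table at the start), z along its axis.
- tape_mid (a point): Middle of the tape roll: on its axis, halfway up (15 mm above its underside).
- egg_red: Bystander: red egg in a blue egg cup, 45 mm wide, 73 mm high, origin at the centre of its foot.
- egg_white: Bystander: white egg in a blue egg cup, 45 mm wide, 73 mm high, origin at the centre of its foot.
- egg_green: Bystander: green egg in a blue egg cup, 45 mm wide, 73 mm high, origin at the centre of its foot.
- dye_a: Bystander: amber dye jar, 52 mm wide, 75 mm high, origin at the centre of its foot.
- dye_b: Bystander: green dye jar with a black cap, 52 mm wide, 75 mm high, origin at the centre of its foot.
- water: Bystander: clear plastic cup, 72 mm wide, 95 mm high, origin at the centre of its foot.
- brush: Bystander: paint brush, 190 mm long, lying on the table along its x, near the front right.
Mind the look-alikes: they are no part of the job. Leave any orange, purple or turquoise look-alike of the tape alone.

How it is judged (in metres and radians):
On the way, in this order (a step that is already met when the one before it is completed fails the run):
1. the panel lies flat against the stop bar, the tape roll still on its spindle (x of each of panel_left, panel_right in the frame of rack below 0.01 m and y of panel_left in the frame of rack below 0.11 m and y of panel_right in the frame of rack above -0.11 m and angle between panel's own z axis and vertical below 0.05 rad and z of tape in the frame of stand below 0.04 m), for 0.2 s.
2. the tape roll is lifted clear off the top of the spindle (z of tape in the frame of stand above 0.075 m), for 0.1 s.
At the end, for the whole second after the job is handed in: Both front corners of the panel are within 10 mm of the stop bar's inner face, the panel lies flat on the bed (within 0.05 rad) and inside its sides (5 mm spare); the tape roll lies flat (within 0.08 rad) on the panel, wholly within its edges (3 mm spare), let go and at rest (x of each of panel_left, panel_right in the frame of rack below 0.01 m and y of panel_left in the frame of rack below 0.11 m and y of panel_right in the frame of rack above -0.11 m and angle between panel's own z axis and vertical below 0.05 rad and x of tape_mid in the frame of panel between -0.053 and 0.053 m and y of tape_mid in the frame of panel between -0.043 and 0.043 m and z of tape_mid in the frame of panel between 0.018 and 0.025 m and angle between the z axis of tape and the z axis of panel, either way round below 0.08 rad and linear speed of each of tape, panel below 0.02 m/s); the robot touches nothing.
It fails at once if the panel is tipped or lifted off the bed (angle between panel's own z axis and vertical above 0.15 rad or z of panel in the frame of rack above 0.03 m).
It fails at once if the tape roll is dropped (falls freely from more than about 30 mm) (linear speed of tape above 0.8 m/s and contact force between the fingers and tape below 0.05 N).
It fails at once if a bystander is moved by more than 30 mm or knocked over (distance of any of egg_red, egg_white, egg_green, dye_a, dye_b, water, brush from where it was at the start of the episode above 0.03 m or angle between any of egg_red, egg_white, egg_green, dye_a, dye_b, water's own z axis and vertical above 0.5 rad).
It also fails if it takes over 54 s, if anything falls off the work surface, if the arm or the gripper's body presses on something with over 40 N, if the wrist force passes 120 N, or if a joint passes its speed limit or range.

## Working session

There is one attempt and no reset: what is moved stays moved. The work goes in short steps, Python scripts to look and compute and a tool call to move; the robot and the scene stay as the last step left them, time stands still between calls to the robot, and variables do not carry over. Pictures are saved under pics/ and viewed, at most 10 in all, crops included, and the job is handed in when it is done.

Besides the shell and the picture viewer there is one more tool, called after "Request:" by a JSON object that holds its "op" and its "data", one argument or row to a line. send_rows: Moves the arm, as the interface text tells. Its arguments: {"type":"object","properties":{"targets":{"type":"array"},"grip":{"type":"number"},"squeeze":{"type":"number"}},"required":["targets"]}

```bash
mkdir -p pics; cat > h.py <<'E'
from rig import ctrl
import numpy as np, cv2
def cal(n):
    c=ctrl.calibration(n); return c,np.array(c["view"],float)
def ray(n,u,v):
    c,V=cal(n); d=np.array([(u-c["cx"])/c["fx"],(v-c["cy"])/c["fy"]]); s=d.copy()
    for _ in range(20): s=d/(1+c["k1"]*(s@s))
    return np.array([s[0],s[1],1.]),V
def at_z(n,u,v,z):
    r,V=ray(n,u,v); R=V[:3,:3]; o=-R.T@V[:3,3]; d=R.T@r
    return o+d*(z-o[2])/d[2]
def at_depth(n,u,v,dep):
    r,V=ray(n,u,v); return V[:3,:3].T@(r*dep-V[:3,3])
def world(n,D):
    c,V=cal(n); h,w=D.shape; g=np.stack(np.meshgrid(np.arange(w),np.arange(h)),-1).astype(float)
    d=(g-[c["cx"],c["cy"]])/[c["fx"],c["fy"]]; s=d.copy()
    for _ in range(20): s=d/(1+c["k1"]*(s**2).sum(-1,keepdims=True))
    P=np.dstack([s,np.ones((h,w))])*D[...,None]
    P=(P-V[:3,3])@V[:3,:3]; P[D==0]=np.nan; return P
def save(p,f): cv2.imwrite(f,p[...,::-1])
E
python3 - <<'E'
from h import *
for n in("scene","top"):
    p,d=ctrl.capture(n); save(p,f"pics/{n}0.png"); np.save(f"pics/{n}0.npy",d)
    c,V=cal(n); print(n,c["fx"],c["k1"],-V[:3,:3].T@V[:3,3])
    for q,z in dict(rack=0,roof_front=48,panel=12,panel_left=12,panel_right=12,stand=0,tape=30,tape_mid=45,egg_red=0,egg_white=0,egg_green=0,dye_a=0,dye_b=0,water=0,brush=0).items():
        for r in ctrl.place_of(n,q)[:3]:
            print(q,round(r["conf"],2),np.round(r["uv"]),at_z(n,*r["uv"],z).round(0)[:2])
print(ctrl.sense())
E
```

```text
scene 539.3713957080038 -0.07804278133233085 [1542.33066412 -871.31050887 1019.72663356]
rack 0.84 [269. 214.] [450.  18.]
roof_front 0.75 [305. 233.] [639.   0.]
roof_front 0.53 [394. 181.] [616. 428.]
roof_front 0.45 [400. 201.] [709. 352.]
panel 0.81 [300. 246.] [647. -23.]
panel_left 0.96 [296. 224.] [556.  42.]
panel_right 0.56 [268. 243.] [574. -85.]
panel_right 0.24 [188. 317.] [ 678. -430.]
stand 0.71 [195. 268.] [ 520. -310.]
stand 0.71 [126. 315.] [ 561. -546.]
tape 0.84 [221. 244.] [ 508. -209.]
tape 0.81 [197. 259.] [ 522. -299.]
tape 0.8 [178. 234.] [ 390. -281.]
tape_mid 0.84 [250. 270.] [ 665. -224.]
tape_mid 0.75 [177. 234.] [ 405. -292.]
tape_mid 0.71 [216. 239.] [ 497. -218.]
egg_red 0.51 [384. 216.] [690. 305.]
egg_white 0.66 [231. 310.] [ 717. -325.]
egg_green 0.71 [186. 316.] [ 661. -427.]
egg_green 0.71 [297. 223.] [542.  56.]
dye_a 0.88 [400. 199.] [659. 419.]
dye_a 0.76 [393. 182.] [574. 485.]
dye_a 0.71 [302. 247.] [642. -11.]
dye_b 0.88 [400. 199.] [659. 419.]
dye_b 0.76 [393. 182.] [574. 485.]
dye_b 0.71 [302. 247.] [642. -11.]
water 0.81 [129. 313.] [ 562.
[... 951 characters left out ...]
37.   0.]
{'time_s': 1.6, 'joints': array([-1.49140079e+00,  3.12901204e-01,  1.49766781e+00,  2.55907320e-06,
        1.33098033e+00, -2.23412856e-01]), 'dq': array([-0.00012685,  0.00154674,  0.00241317, -0.00134529,  0.00088419,
       -0.00209813]), 'tau': array([ 3.96957303e-04, -4.12164259e+01, -2.59898651e+01, -1.47076003e-04,
        5.51121211e-04,  1.82823680e-05]), 'eef_pos': array([ 156.54049404, -501.14301512,  231.30568979]), 'ee_rot': array([ 2.16889561e-05,  9.88560308e-01,  1.50826113e-01, -3.18343253e-07]), 'force': array([ 1.04359464, -0.28434888,  1.23210221]), 'wrist_torque': array([0.01455271, 0.02104717, 0.00253403]), 'grip_force': 0.0, 'grip_width': 0.997072338622705}
```

View pics/top0.png

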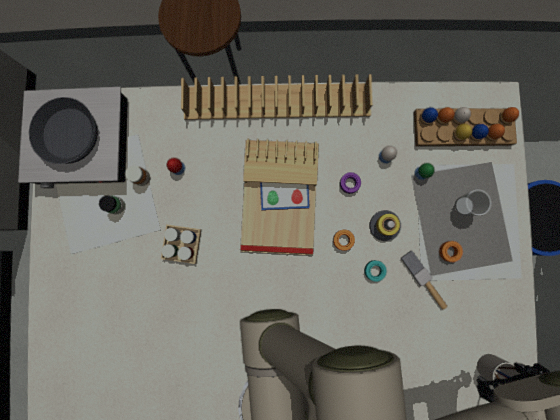

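View pics/scene0.png

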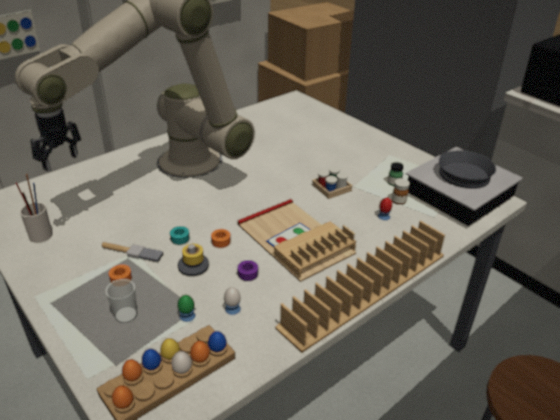

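The top view shows the panel's front edge at about (261..309, 208), the red bar at (242..314, 249) and the yellow roll on its stand at (389,225). There are orange, turquoise and purple decoys, with orange nearest at (344,240). I'll measure with colour masks and depth.

```bash
python3 - <<'E'
from h import *
for n in("top","scene"):
    p=cv2.imread(f"pics/{n}0.png"); D=np.load(f"pics/{n}0.npy"); H=cv2.cvtColor(p,cv2.COLOR_BGR2HSV).astype(int); P=world(n,D)
    h,s,v=H[...,0],H[...,1],H[...,2]; X,Y,Z=P[...,0],P[...,1],P[...,2]
    inr=(X>380)&(X<700)&(abs(Y)<150)
    for nm,m,z in (("bar",((h<8)|(h>172))&(s>150)&(v>90)&inr&(X<520),21),("blue",(h>105)&(h<130)&(s>90)&inr&(X>520),18),("yel",(h>22)&(h<34)&(s>120)&(v>110)&(X>400)&(X<620)&(Y<-230)&(Y>-400),60)):
        k=np.argwhere(m&np.isfinite(Z))
        W=np.array([at_z(n,b,a,z)[:2] for a,b in k])
        print(n,nm,len(k),"depthmed",np.round(np.nanmedian(P[m],0)),"z pct",np.round(np.nanpercentile(Z[m],[5,50,95])))
        print("  minAreaRect at z",cv2.minAreaRect(W.astype(np.float32)), np.round(cv2.boxPoints(cv2.minAreaRect(W.astype(np.float32)))).tolist())
        if nm=="blue":
            # front edge: per column lowest X
            cols=np.unique(k[:,1])
            print("  ",[tuple(np.round(at_z(n,c,k[k[:,1]==c][:,0].max()+.5,18)[:2])) for c in cols[::5]])
    m=(X>420)&(X<600)&(Y<-240)&(Y>-390)&(Z>52)
    print(n,"tall",np.round(np.nanmedian(P[m],0)),m.sum(),np.nanpercentile(Z[m],[10,50,95]))
E
```

```text
top bar 350 depthmed [445.   4.  22.] z pct [18. 22. 25.]
  minAreaRect at z ((444.9004211425781, 5.706336975097656), (203.5203094482422, 14.146952629089355), 86.28802490234375) [[431.0, -95.0], [445.0, -96.0], [459.0, 107.0], [444.0, 108.0]]
top blue 130 depthmed [565. -15.  18.] z pct [14. 18. 22.]
  minAreaRect at z ((597.32275390625, -18.197792053222656), (139.18386840820312, 75.79847717285156), 89.07324981689453) [[558.0, -87.0], [634.0, -88.0], [636.0, 51.0], [561.0, 52.0]]
   [(np.float64(635.0), np.float64(51.0)), (np.float64(559.0), np.float64(37.0)), (np.float64(559.0), np.float64(23.0)), (np.float64(561.0), np.float64(8.0)), (np.float64(561.0), np.float64(-6.0)), (np.float64(561.0), np.float64(-21.0)), (np.float64(561.0), np.float64(-35.0)), (np.float64(563.0), np.float64(-49.0)), (np.float64(563.0), np.float64(-64.0)), (np.float64(563.0), np.float64(-78.0))]
top yel 193 depthmed [ 509. -308.   60.] z pct [57. 60. 64.]
  minAreaRect at z ((509.17071533203125, -308.4359130859375), (56.141849517822266, 55.56037902832031), 88.9782485961914) [[481.0, -336.0], [536.0, -337.0], [537.0, -281.0], [482.0, -280.0]]
top tall [ 509. -307.   60.] 327 [57.01425041 60.33324109 75.77740822]
scene bar 150 depthmed [451.  -7.  22.] z pct [17. 22. 26.]
  minAreaRect at z ((451.6404724121094, 2.1239166259765625), (201.845947265625, 13.352604866027832), 85.88504791259766) [[438.0, -98.0], [451.0, -99.0], [466.0, 102.0], [452.0, 103.0]]
scene blue 0 depthmed [nan nan nan] z pct nan
  return np.nanmean(a, axis, out=out, keepdims=keepdims)
  return np.nanmean(a, axis, out=out, keepdims=keepdims)
Traceback (most recent call last):
cv2.error: OpenCV(4.12.0) /io/opencv/modules/imgproc/src/convhull.cpp:143: error: (-215:Assertion failed) total >= 0 && (depth == CV_32F || depth == CV_32S) in function 'convexHull'
```

```bash
python3 - <<'E'
import cv2
p=cv2.imread("pics/top0.png"); a=cv2.resize(p[130:260,230:330],None,fx=4.5,fy=4.5,interpolation=cv2.INTER_CUBIC); b=cv2.resize(p[195:255,340:415],None,fx=4.4,fy=4.4,interpolation=cv2.INTER_CUBIC)
b=cv2.copyMakeBorder(b,0,a.shape[0]-b.shape[0],0,0,0); cv2.imwrite("pics/c1.png",cv2.hconcat([a,b])[:600,:800])
E
```

```text
(no output)
```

View pics/c1.png

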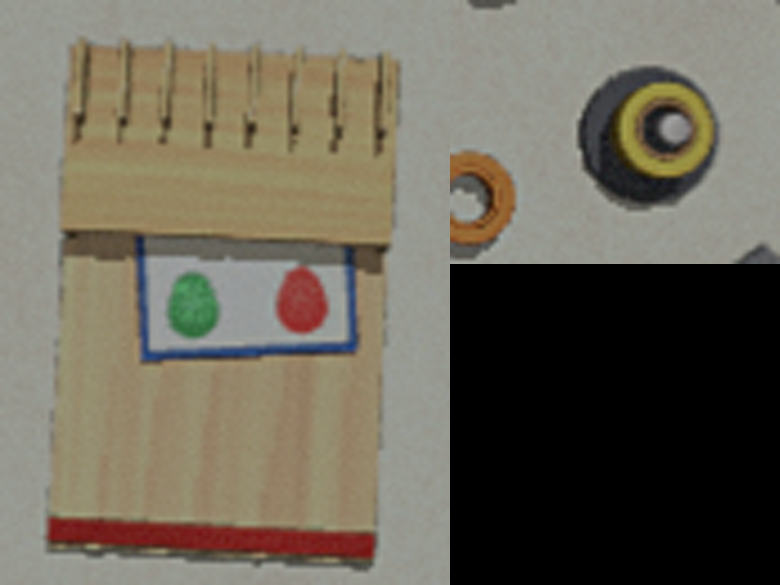

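Request:
{"op": "send_rows", "data": {
  "targets": [
    {"offset": [21.5, 24, 0], "spin": -0.27},
    {"offset": [21.5, 24, 0], "spin": -0.27},
    {"offset": [21.5, 24, 0], "spin": -0.27},
    {"offset": [21.5, 24, 0], "spin": -0.27},
    {"offset": [21.5, 24, 0], "spin": -0.27},
    {"offset": [21.5, 24, 0], "spin": -0.27},
    {"offset": [21.5, 24, 0], "spin": -0.27},
    {"offset": [21.5, 24, 0], "spin": -0.27}
  ],
  "grip": 0.5
}}

```text
time_s: 2.27
eef_pos: [372.9, -258.8, 231.6]
ee_rot: [0.0, 1.0, 0.017, 0.0]
force: [-0.2, -0.4, 0.5]
grip_width: 0.497
grip_force: 0.0
```

Request:
{"op": "send_rows", "data": {
  "targets": [
    {"offset": [21.7, 24.4, 0], "spin": 0},
    {"offset": [21.7, 24.4, 0], "spin": 0},
    {"offset": [21.7, 24.4, 0], "spin": 0},
    {"offset": [21.7, 24.4, 0], "spin": 0},
    {"offset": [21.7, 24.4, 0], "spin": 0},
    {"offset": [21.7, 24.4, 0], "spin": 0},
    {"offset": [21.7, 24.4, 0], "spin": 0},
    {"offset": [21.7, 24.4, 0], "spin": 0}
  ]
}}

```text
time_s: 2.93
eef_pos: [589.9, -14.6, 231.2]
ee_rot: [-0.0, 1.0, 0.017, 0.0]
force: [-0.5, 0.3, 0.4]
grip_width: 0.496
grip_force: 0.0
```

Request:
{"op": "send_rows", "data": {
  "targets": [
    {"offset": [0, -0.2, -19.8]},
    {"offset": [0, -0.2, -19.8]},
    {"offset": [0, -0.2, -19.8]},
    {"offset": [0, -0.2, -19.8]},
    {"offset": [0, -0.2, -19.8]},
    {"offset": [0, -0.2, -19.8]},
    {"offset": [0, -0.2, -19.8]},
    {"offset": [0, -0.2, -19.8]}
  ]
}}

```text
invalid input
```

Request:
{"op": "send_rows", "data": {
  "targets": [
    {"offset": [0, 0, -0.4]},
    {"offset": [0, 0, -0.8]},
    {"offset": [0, 0, -1.0]},
    {"offset": [0, 0, -1.2]},
    {"offset": [0, 0, -1.2]}
  ]
}}

```text
invalid input
```

Spin is required in each row.

Request:
{"op": "send_rows", "data": {
  "targets": [
    {"offset": [0, -0.2, -19.8], "spin": 0},
    {"offset": [0, -0.2, -19.8], "spin": 0},
    {"offset": [0, -0.2, -19.8], "spin": 0},
    {"offset": [0, -0.2, -19.8], "spin": 0},
    {"offset": [0, -0.2, -19.8], "spin": 0},
    {"offset": [0, -0.2, -19.8], "spin": 0},
    {"offset": [0, -0.2, -19.8], "spin": 0}
  ]
}}

```text
time_s: 3.52
eef_pos: [588.3, -19.1, 33.1]
ee_rot: [-0.0, 1.0, 0.016, -0.001]
force: [1.2, -0.5, 1.2]
grip_width: 0.499
grip_force: 0.0
```

Request:
{"op": "send_rows", "data": {
  "targets": [
    {"offset": [0, 0, -0.4], "spin": 0},
    {"offset": [0, 0, -0.8], "spin": 0},
    {"offset": [0, 0, -1.2], "spin": 0},
    {"offset": [0, 0, -1.2], "spin": 0}
  ]
}}

```text
time_s: 3.85
eef_pos: [588.7, -19.2, 21.7]
ee_rot: [0.0, 1.0, 0.016, 0.0]
force: [-0.3, 0.7, -0.2]
grip_width: 0.497
grip_force: 0.0
```

Request:
{"op": "send_rows", "data": {
  "targets": [
    {"offset": [0, 0, -0.2], "spin": 0},
    {"offset": [0, 0, -0.4], "spin": 0},
    {"offset": [0, 0, -0.5], "spin": 0},
    {"offset": [0, 0, -0.5], "spin": 0}
  ]
}}

```text
time_s: 4.18
eef_pos: [588.6, -19.1, 16.3]
ee_rot: [0.0, 1.0, 0.016, 0.0]
force: [-0.1, -0.0, 0.5]
grip_width: 0.5
grip_force: 0.0
```

Request:
{"op": "send_rows", "data": {
  "targets": [
    {"offset": [0, 0, -0.1], "spin": 0},
    {"offset": [0, 0, -0.2], "spin": 0},
    {"offset": [0, 0, -0.2], "spin": 0}
  ]
}}

```text
time_s: 4.43
eef_pos: [588.8, -19.1, 16.1]
ee_rot: [0.0, 1.0, 0.017, 0.0]
force: [-7.2, 0.2, 16.3]
grip_width: 0.499
grip_force: 8.5
```

Request:
{"op": "send_rows", "data": {
  "targets": [
    {"offset": [0, 0, -0.1], "spin": 0},
    {"offset": [0, 0, -0.1], "spin": 0}
  ]
}}

```text
time_s: 4.6
eef_pos: [589.0, -19.2, 16.1]
ee_rot: [0.0, 1.0, 0.017, 0.001]
force: [-9.2, 0.4, 25.4]
grip_width: 0.493
grip_force: 12.5
```

Request:
{"op": "send_rows", "data": {
  "targets": [
    {"offset": [0, 0, 0.13], "spin": 0},
    {"offset": [-0.4, 0.03, 0.13], "spin": -0.01},
    {"offset": [-1.2, 0.08, 0.13], "spin": -0.02},
    {"offset": [-2.0, 0.13, 0.13], "spin": -0.035},
    {"offset": [-2.8, 0.18, 0.13], "spin": -0.05},
    {"offset": [-3.6, 0.24, 0.13], "spin": -0.065},
    {"offset": [-4.0, 0.27, 0.13], "spin": -0.07},
    {"offset": [-4.0, 0.27, 0.13], "spin": -0.07}
  ]
}}

```text
time_s: 5.27
eef_pos: [549.4, -16.7, 16.1]
ee_rot: [0.0, 1.0, -0.019, 0.002]
force: [-1.7, 0.4, 11.7]
grip_width: 0.503
grip_force: 5.8
```

```bash
cat > chk.py <<'E'
from h import *
import sys
p,D=ctrl.capture("top"); save(p,f"pics/{sys.argv[1]}.png")
for q in("panel_left","panel_right","tape"):
    for r in ctrl.place_of("top",q)[:2]:
        w=at_z("top",*r["uv"],30 if q=="tape" else 12)[:2]-[453,5.5]
        print(q,round(r["conf"],2),np.round(r["uv"]),"rack:",w@[.998,-.066],w@[.066,.998])
H=cv2.cvtColor(p,cv2.COLOR_RGB2HSV).astype(int); P=world("top",D)
m=(H[...,0]>105)&(H[...,0]<130)&(H[...,1]>90)&(P[...,0]>430)&(P[...,0]<700)&(abs(P[...,1])<130)&(P[...,2]<26)
W=np.array([at_z("top",b,a,18)[:2] for a,b in np.argwhere(m)])-[453,5.5]
W=np.c_[W@[.998,-.066],W@[.066,.998]]
print(len(W),np.round(cv2.boxPoints(cv2.minAreaRect(W.astype(np.float32)))).tolist())
print(ctrl.sense()["force"])
E
python3 chk.py t1
```

```text
panel_right 0.18 [463. 204.] rack: 147.59281693123688 -539.7251671833284
tape 0.85 [386. 224.] rack: 77.99951724511514 -308.93722043795634
tape 0.57 [347. 238.] rack: 32.75838640601821 -197.97209314653378
8 [[169.0, -77.0], [180.0, -78.0], [193.0, 18.0], [182.0, 20.0]]
[-2.62220341 -0.66188055 12.90104545]
```

Request:
{"op": "send_rows", "data": {
  "targets": [
    {"offset": [-0.8, 0.05, 0], "spin": -0.01},
    {"offset": [-1.6, 0.11, 0], "spin": -0.02},
    {"offset": [-2.4, 0.16, 0], "spin": -0.03},
    {"offset": [-3.2, 0.21, 0], "spin": -0.03},
    {"offset": [-4.0, 0.26, 0], "spin": -0.03},
    {"offset": [-4.8, 0.32, 0], "spin": -0.03},
    {"offset": [-5.5, 0.36, 0], "spin": -0.03},
    {"offset": [-5.5, 0.36, 0], "spin": -0.03}
  ]
}}

```text
time_s: 6.13
eef_pos: [494.4, -13.2, 16.1]
ee_rot: [0.0, 0.999, -0.034, 0.002]
force: [-2.5, -0.2, 13.5]
grip_width: 0.499
grip_force: 6.9
```

```bash
python3 - <<'E'
from h import *
p,D=ctrl.capture("scene")
c=cv2.resize(p[180:300,200:370],None,fx=4.5,fy=4.5,interpolation=cv2.INTER_CUBIC); save(c,"pics/s1.png")
for q in("panel_left","panel_right"):
    for r in ctrl.place_of("scene",q)[:2]:
        w=at_z("scene",*r["uv"],12)[:2]-[459,2]
        print(q,round(r["conf"],2),np.round(r["uv"]),"rack:",w@[.998,-.066],w@[.066,.998])
E
```

```text
panel_left 0.77 [280. 211.] rack: 10.594064894537684 45.094470225119295
panel_left 0.75 [386. 219.] rack: 238.47416144693494 295.4648531824427
panel_right 0.32 [302. 231.] rack: 133.6492691046331 38.41877287567012
panel_right 0.22 [270. 218.] rack: 21.13135540704154 -1.3764118642111305
```

View pics/s1.png

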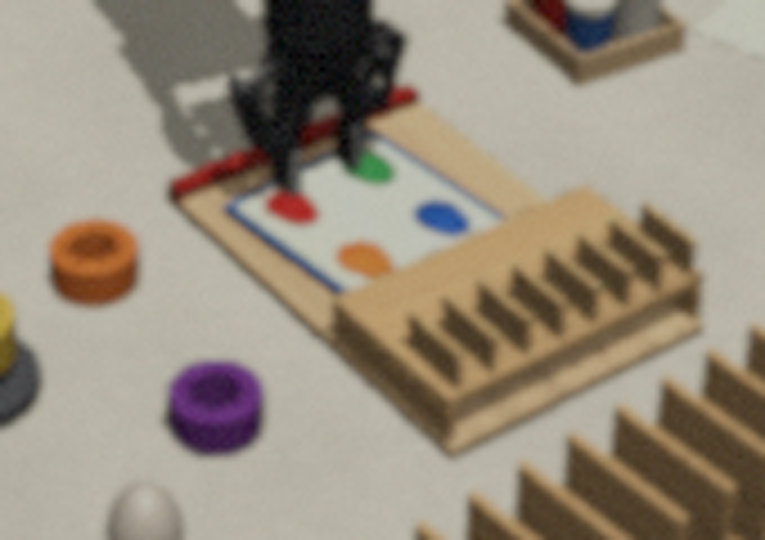

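The panel follows, its front edge about 10–15 mm short of the bar. I'll finish the pull gently and watch the force.

Request:
{"op": "send_rows", "data": {
  "targets": [
    {"offset": [-0.4, 0.03, 0], "spin": 0},
    {"offset": [-0.8, 0.05, 0], "spin": 0},
    {"offset": [-1.2, 0.08, 0], "spin": 0},
    {"offset": [-1.5, 0.1, 0], "spin": 0},
    {"offset": [-1.7, 0.11, 0], "spin": 0},
    {"offset": [-1.7, 0.11, 0], "spin": 0}
  ]
}}

```text
time_s: 6.78
eef_pos: [478.4, -12.3, 16.1]
ee_rot: [0.001, 0.999, -0.034, 0.003]
force: [2.9, 0.3, 11.0]
grip_width: 0.494
grip_force: 5.5
```

```bash
python3 - <<'E'
from h import *
p,D=ctrl.capture("scene")
c=cv2.resize(p[180:300,200:370],None,fx=4.5,fy=4.5,interpolation=cv2.INTER_CUBIC); save(c,"pics/s2.png")
E
```

```text
(no output)
```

View pics/s2.png

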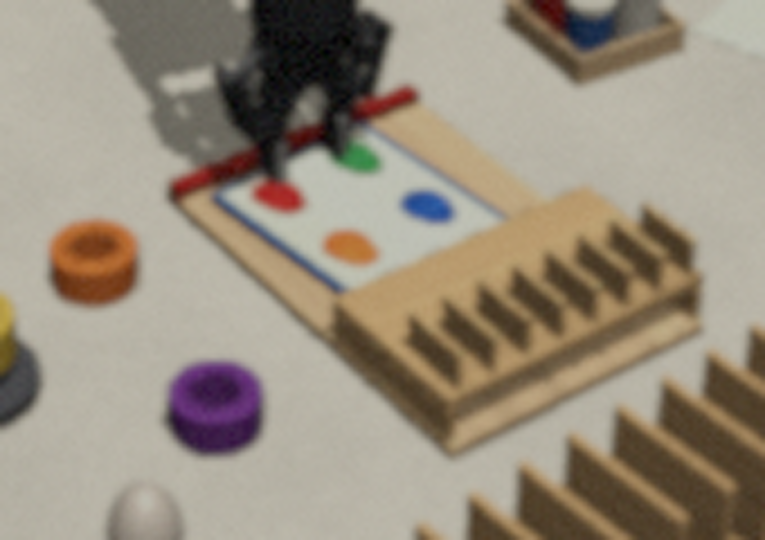

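The panel is now close to the bar and the drag force has turned to resistance. I'll pull a few more mm to seat it, then lift straight up.

Request:
{"op": "send_rows", "data": {
  "targets": [
    {"offset": [-0.3, 0.02, 0], "spin": 0},
    {"offset": [-0.6, 0.04, 0], "spin": 0},
    {"offset": [-0.8, 0.05, 0], "spin": 0},
    {"offset": [-0.8, 0.05, 0], "spin": 0}
  ]
}}

```text
time_s: 7.17
eef_pos: [470.6, -11.8, 16.1]
ee_rot: [0.001, 0.999, -0.034, 0.003]
force: [2.7, -0.5, 10.1]
grip_width: 0.5
grip_force: 5.2
```

Request:
{"op": "send_rows", "data": {
  "targets": [
    {"offset": [0, 0, 0.3], "spin": 0},
    {"offset": [0, 0, 1], "spin": 0},
    {"offset": [0, -4, 5], "spin": 0},
    {"offset": [0, -8, 9], "spin": 0},
    {"offset": [0, -12, 13], "spin": 0},
    {"offset": [0, -16, 15], "spin": 0},
    {"offset": [0, -20, 15], "spin": 0},
    {"offset": [0, -20, 15], "spin": 0}
  ],
  "grip": 1
}}

```text
time_s: 7.83
eef_pos: [468.2, -212.8, 166.6]
ee_rot: [0.0, 0.999, -0.033, 0.001]
force: [0.6, -0.0, 0.4]
grip_width: 0.999
grip_force: 0.0
```

```bash
python3 chk.py t2; python3 - <<'E'
import cv2
p=cv2.imread("pics/t2.png"); cv2.imwrite("pics/t2c.png",cv2.resize(p[130:270,230:410],None,fx=4,fy=4,interpolation=cv2.INTER_CUBIC))
E
```

```text
panel_left 0.76 [259. 243.] rack: 6.8541656718053945 49.76190213217533
panel_right 0.7 [304. 243.] rack: 13.137640178677302 -79.60117418037655
panel_right 0.2 [464. 204.] rack: 147.91736592549242 -540.3213159360647
tape 0.83 [350. 183.] rack: 190.36051864388978 -200.9550103577664
tape 0.78 [448. 251.] rack: 10.766411586555346 -488.57915577326605
388 [[1.0, 50.0], [7.0, -87.0], [163.0, -80.0], [157.0, 57.0]]
[-0.43654527  0.0948362   0.53886991]
```

View pics/t2c.png

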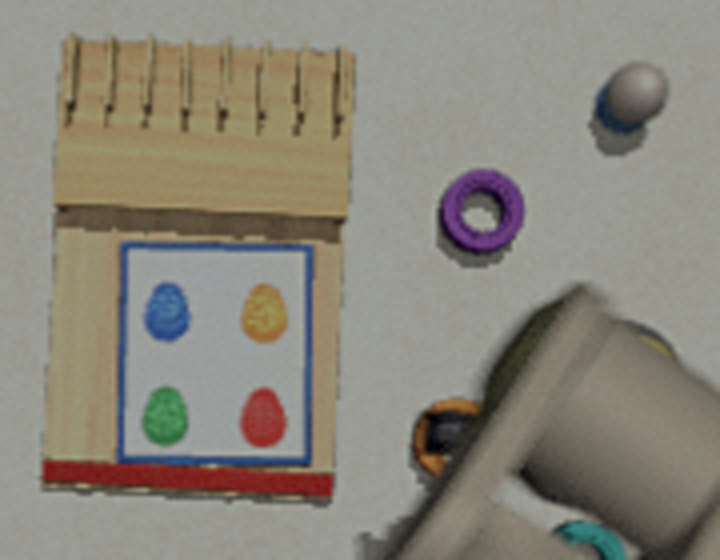

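The panel's left corner touches the bar, but it is still about 0.045 rad askew, with a 6–7 mm gap at the right. I'll press on the right half and pull that side in.

Request:
{"op": "send_rows", "data": {
  "targets": [
    {"offset": [2.1, 4, 0], "spin": 0.03},
    {"offset": [2.1, 8, -1], "spin": 0.03},
    {"offset": [2.1, 12, -4], "spin": 0.03},
    {"offset": [2.1, 16.1, -7.5], "spin": 0.03},
    {"offset": [2.1, 16.1, -11], "spin": 0.03},
    {"offset": [2.1, 16.1, -13.5], "spin": 0.03},
    {"offset": [2.1, 16.1, -14.3], "spin": 0.03},
    {"offset": [2.1, 16.1, -14.3], "spin": 0.03}
  ],
  "grip": 0.5
}}

```text
time_s: 8.7
eef_pos: [487.9, -48.8, 19.9]
ee_rot: [-0.001, 1.0, -0.018, -0.003]
force: [-0.8, -1.9, 0.8]
grip_width: 0.501
grip_force: 0.0
```

Request:
{"op": "send_rows", "data": {
  "targets": [
    {"offset": [0, 0, -0.4], "spin": 0},
    {"offset": [0, 0, -0.7], "spin": 0},
    {"offset": [0, 0, -0.8], "spin": 0},
    {"offset": [0, 0, -0.8], "spin": 0}
  ]
}}

```text
time_s: 9.03
eef_pos: [490.7, -50.9, 16.1]
ee_rot: [0.0, 1.0, -0.019, 0.002]
force: [-4.2, 2.4, 15.0]
grip_width: 0.496
grip_force: 7.0
```

Request:
{"op": "send_rows", "data": {
  "targets": [
    {"offset": [-0.3, 0.02, 0], "spin": -0.015},
    {"offset": [-0.6, 0.04, 0], "spin": -0.03},
    {"offset": [-0.9, 0.06, 0], "spin": -0.045},
    {"offset": [-1.2, 0.08, 0], "spin": -0.05},
    {"offset": [-1.2, 0.08, 0], "spin": -0.05}
  ]
}}

```text
time_s: 9.45
eef_pos: [479.6, -50.6, 16.1]
ee_rot: [0.001, 0.999, -0.044, 0.003]
force: [2.6, 0.6, 8.1]
grip_width: 0.499
grip_force: 3.9
```

Request:
{"op": "send_rows", "data": {
  "targets": [
    {"offset": [0, 0, 0.3], "spin": 0},
    {"offset": [0, 0, 1], "spin": 0},
    {"offset": [0, -4, 5], "spin": 0},
    {"offset": [0, -8, 9], "spin": 0},
    {"offset": [0, -12, 13], "spin": 0},
    {"offset": [0, -16, 15], "spin": 0},
    {"offset": [0, -20, 15], "spin": 0},
    {"offset": [0, -20, 15], "spin": 0}
  ],
  "grip": 1
}}

```text
time_s: 10.12
eef_pos: [477.3, -251.3, 166.5]
ee_rot: [0.001, 0.999, -0.043, 0.001]
force: [0.3, -0.2, 0.4]
grip_width: 0.999
grip_force: 0.0
```

```bash
python3 chk.py t3
```

```text
panel_right 0.71 [305. 244.] rack: 11.4618391292773 -80.54205585498934
tape 0.79 [346. 183.] rack: 189.18547197887588 -189.19408242766244
tape 0.7 [346. 241.] rack: 23.628310638436044 -196.60937830752843
388 [[0.0, -86.0], [159.0, -87.0], [159.0, 51.0], [1.0, 51.0]]
[-0.21300416  0.60187947 -0.90616068]
```

The panel is now square, with its front corners at rack x ≈ 0 and 1 mm. Next the tape.

Request:
{"op": "send_rows", "data": {
  "targets": [
    {"offset": [1.6, -2.8, 0], "spin": 0},
    {"offset": [3.2, -5.7, 0], "spin": 0},
    {"offset": [3.2, -5.7, -3], "spin": 0},
    {"offset": [3.2, -5.7, -6], "spin": 0},
    {"offset": [3.2, -5.7, -8], "spin": 0},
    {"offset": [3.2, -5.7, -8], "spin": 0}
  ]
}}

```text
time_s: 10.82
eef_pos: [507.8, -303.4, 79.2]
ee_rot: [-0.003, 0.999, -0.043, -0.003]
force: [-0.6, 0.4, -0.5]
grip_width: 0.998
grip_force: 0.0
```

Request:
{"op": "send_rows", "data": {
  "targets": [
    {"offset": [0, 0, -1.5], "spin": 0},
    {"offset": [0, 0, -3], "spin": 0},
    {"offset": [0, 0, -4.5], "spin": 0},
    {"offset": [0, 0, -5.5], "spin": 0},
    {"offset": [0, 0, -5.6], "spin": 0},
    {"offset": [0, 0, -5.6], "spin": 0}
  ]
}}

```text
time_s: 11.32
eef_pos: [509.8, -306.0, 28.2]
ee_rot: [-0.0, 0.999, -0.043, 0.0]
force: [-0.1, -0.4, 0.6]
grip_width: 1.004
grip_force: 0.0
```

Request:
{"op": "send_rows", "data": {
  "targets": [
    {"offset": [0, -0.1, 0.2], "spin": 0},
    {"offset": [0, -0.1, 0.2], "spin": 0},
    {"offset": [0, -0.1, 0.2], "spin": 0},
    {"offset": [0, -0.1, 0.2], "spin": 0},
    {"offset": [0, -0.1, 0.2], "spin": 0},
    {"offset": [0, -0.1, 0.2], "spin": 0},
    {"offset": [0, -0.1, 0.2], "spin": 0},
    {"offset": [0, -0.1, 0.2], "spin": 0}
  ],
  "grip": 0.3,
  "squeeze": 35
}}

```text
time_s: 11.98
eef_pos: [510.2, -307.9, 31.4]
ee_rot: [0.001, 0.999, -0.044, 0.001]
force: [-2.3, 1.1, 8.1]
grip_width: 0.699
grip_force: 36.5
```

Gripped at a 59 mm width, which matches the roll. Lifting straight up.

Request:
{"op": "send_rows", "data": {
  "targets": [
    {"offset": [0, 0, 0.8], "spin": 0},
    {"offset": [0, 0, 1.8], "spin": 0},
    {"offset": [0, 0, 3.2], "spin": 0},
    {"offset": [0, 0, 4.6], "spin": 0},
    {"offset": [0, 0, 6], "spin": 0},
    {"offset": [0, 0, 7.4], "spin": 0},
    {"offset": [0, 0, 8], "spin": 0},
    {"offset": [0, 0, 8], "spin": 0}
  ]
}}

```text
time_s: 12.65
eef_pos: [510.1, -308.0, 111.7]
ee_rot: [0.001, 0.999, -0.044, 0.001]
force: [-0.5, -0.4, -1.1]
grip_width: 0.695
grip_force: 38.1
```

```bash
python3 - <<'E'
from h import *
p,D=ctrl.capture("scene"); H=cv2.cvtColor(p,cv2.COLOR_RGB2HSV).astype(int); P=world("scene",D)
m=(H[...,0]>22)&(H[...,0]<34)&(H[...,1]>120)&(H[...,2]>110)&(P[...,0]>400)&(P[...,0]<620)&(P[...,1]<-230)&(P[...,1]>-400)
print(m.sum(),np.nanpercentile(P[m],[2,50,98],axis=0).round(), ctrl.sense()["force"])
k=np.argwhere(m).mean(0).astype(int); c=p[max(k[0]-60,0):k[0]+60,max(k[1]-80,0):k[1]+80]; save(cv2.resize(c,None,fx=4,fy=4),"pics/s3.png")
E
```

```text
130 [[ 510. -334.  119.]
 [ 534. -315.  139.]
 [ 543. -282.  144.]] [-0.09642399  0.75457108 -1.81454067]
```

View pics/s3.png

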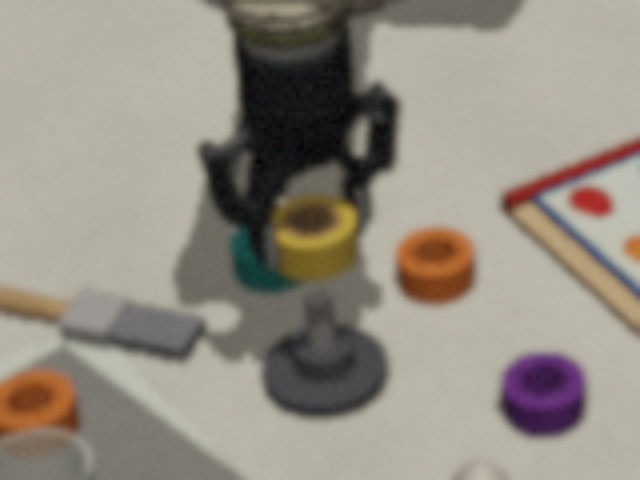

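The yellow roll is held flat above the spindle. I'll carry it over the panel's middle.

Request:
{"op": "send_rows", "data": {
  "targets": [
    {"offset": [0.2, 2, 0.5], "spin": 0},
    {"offset": [0.5, 5.5, 0.5], "spin": 0},
    {"offset": [0.8, 9.5, 0.5], "spin": 0},
    {"offset": [1.1, 13.5, 0.5], "spin": 0},
    {"offset": [1.4, 17.5, 0.5], "spin": 0},
    {"offset": [1.7, 21.5, 0.5], "spin": 0},
    {"offset": [1.9, 25, 0.5], "spin": 0},
    {"offset": [2, 27, 0.5], "spin": 0}
  ]
}}

```text
time_s: 13.37
eef_pos: [528.8, -33.9, 113.8]
ee_rot: [-0.001, 0.999, -0.042, -0.001]
force: [0.0, 0.3, -1.6]
grip_width: 0.7
grip_force: 38.1
```

Request:
{"op": "send_rows", "data": {
  "targets": [
    {"offset": [0.1, 1.5, 0], "spin": 0},
    {"offset": [0.1, 2.1, -1], "spin": 0},
    {"offset": [0.1, 2.1, -3], "spin": 0},
    {"offset": [0.1, 2.1, -5], "spin": 0},
    {"offset": [0.1, 2.1, -7], "spin": 0},
    {"offset": [0.1, 2.1, -8], "spin": 0},
    {"offset": [0.1, 2.1, -8.5], "spin": 0},
    {"offset": [0.1, 2.1, -8.5], "spin": 0}
  ]
}}

```text
time_s: 14.03
eef_pos: [530.0, -16.7, 28.5]
ee_rot: [-0.0, 0.999, -0.044, -0.001]
force: [-0.2, -0.3, -1.1]
grip_width: 0.694
grip_force: 38.2
```

Request:
{"op": "send_rows", "data": {
  "targets": [
    {"offset": [0, 0, -0.3], "spin": 0},
    {"offset": [0, 0, -0.6], "spin": 0},
    {"offset": [0, 0, -0.8], "spin": 0},
    {"offset": [0, 0, -0.8], "spin": 0}
  ]
}}

```text
time_s: 14.37
eef_pos: [530.6, -16.5, 21.6]
ee_rot: [0.0, 0.999, -0.044, 0.0]
force: [0.1, 0.7, -1.2]
grip_width: 0.699
grip_force: 38.2
```

Request:
{"op": "send_rows", "data": {
  "targets": [
    {"offset": [0, 0, -0.1], "spin": 0},
    {"offset": [0, 0, -0.1], "spin": 0}
  ]
}}

```text
time_s: 14.53
eef_pos: [530.6, -16.4, 20.7]
ee_rot: [0.0, 0.999, -0.044, 0.0]
force: [0.0, -0.5, -1.6]
grip_width: 0.7
grip_force: 38.2
```

Request:
{"op": "send_rows", "data": {
  "targets": [
    {"offset": [0, 0, -0.1], "spin": 0},
    {"offset": [0, 0, -0.15], "spin": 0},
    {"offset": [0, 0, -0.15], "spin": 0}
  ]
}}

```text
time_s: 14.78
eef_pos: [530.7, -16.4, 19.5]
ee_rot: [0.0, 0.999, -0.044, 0.0]
force: [-1.6, 0.4, 4.0]
grip_width: 0.698
grip_force: 38.6
```

Contact with the panel at the expected height. Opening, then rising straight up.

Request:
{"op": "send_rows", "data": {
  "targets": [
    {"offset": [0, 0, 0], "spin": 0},
    {"offset": [0, 0, 0], "spin": 0},
    {"offset": [0, 0, 0], "spin": 0},
    {"offset": [0, 0, 0], "spin": 0},
    {"offset": [0, 0, 0], "spin": 0},
    {"offset": [0, 0, 0], "spin": 0}
  ],
  "grip": 1
}}

```text
time_s: 15.28
eef_pos: [530.5, -16.4, 19.0]
ee_rot: [-0.0, 0.999, -0.044, -0.0]
force: [-0.2, -0.1, -0.1]
grip_width: 0.996
grip_force: 0.0
```

Request:
{"op": "send_rows", "data": {
  "targets": [
    {"offset": [0, 0, 1], "spin": 0},
    {"offset": [0, 0, 3], "spin": 0},
    {"offset": [0, 0, 6], "spin": 0},
    {"offset": [0, 0, 10], "spin": 0},
    {"offset": [0, -4, 14], "spin": 0},
    {"offset": [0, -8, 14], "spin": 0},
    {"offset": [0, -12, 14], "spin": 0},
    {"offset": [0, -16, 14], "spin": 0}
  ]
}}

```text
time_s: 15.95
eef_pos: [530.7, -171.7, 161.2]
ee_rot: [0.001, 0.999, -0.043, 0.001]
force: [1.0, 0.1, 0.6]
grip_width: 1.002
grip_force: 0.0
```

Request:
{"op": "send_rows", "data": {
  "targets": [
    {"offset": [0, -4, 0], "spin": 0},
    {"offset": [0, -4, 0], "spin": 0}
  ]
}}

```text
time_s: 16.12
eef_pos: [530.0, -216.3, 159.8]
ee_rot: [0.001, 0.999, -0.046, 0.001]
force: [-1.0, 0.7, -0.3]
grip_width: 0.998
grip_force: 0.0
```

```bash
python3 chk.py t4; python3 - <<'E'
from h import *
p=cv2.imread("pics/t4.png"); cv2.imwrite("pics/t4c.png",cv2.resize(p[130:270,230:410],None,fx=4,fy=4,interpolation=cv2.INTER_CUBIC))
p,D=ctrl.capture("top"); H=cv2.cvtColor(p,cv2.COLOR_RGB2HSV).astype(int); P=world("top",D)
m=(P[...,2]>36)&(abs(P[...,0]-531)<45)&(abs(P[...,1]+17)<55)&(H[...,1]>100)
q=np.nanmedian(P[m],0); w=q[:2]-[453,5.5]; print(m.sum(),q,w@[.998,-.066],w@[.066,.998],np.nanpercentile(P[m][:,2],[5,95]))
E
```

```text
panel_left 0.61 [257. 242.] rack: 9.668568257768566 56.55988596197648
panel_right 0.87 [304. 244.] rack: 9.399193103457668 -79.48585448216664
tape 0.84 [285. 217.] rack: 82.81187583377847 -20.262243018938737
tape 0.61 [349. 182.] rack: 192.28987585724047 -198.87454452142967
368 [[0.0, -86.0], [159.0, -87.0], [159.0, 51.0], [1.0, 51.0]]
[0.41037945 0.15868083 0.35688357]
220 [530.83945691 -16.92279468  48.02638099] 79.16368244571883 -17.240544929825482 [44.39604114 51.90991111]
```

View pics/t4c.png

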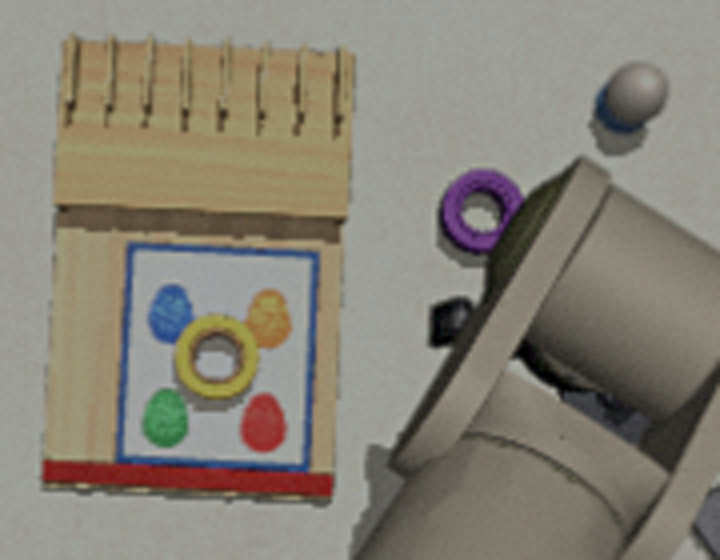

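The roll lies flat at the panel's centre, at (215,357) in the crop with its top at 48 mm. The panel is square against the red bar and the gripper is clear, so I'm handing in.

```bash
python3 -c "
from rig import ctrl
print(ctrl.finish_job())"
```

```text
the job is handed in; nothing more can be done
None
```

The job is handed in, with no verdict returned: in the last camera check the panel was square against the red stop bar (corners within about 1 mm), the yellow tape roll lay flat at its centre, and the gripper was clear; I did not re-measure the bystanders.

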